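# Gauge the heat-pipe channel and sort the heat sink

## Robot

A 7-joint arm with a two-finger parallel gripper is mounted at the origin on the work surface. World frame = base frame: x ahead of the robot, y to its left, z up, the work surface at z = 0. Lengths are in mm, angles in rad, forces in N, time in s.
With the tool pointing down it reaches from about 425 to 800 mm from the base axis. Payload 8.3 kg.
Tool frame: the origin (TCP) lies on the mounting face of the last link; the fingertips stand 173 mm ahead of it and the grasp point (between the pads) lies 155 mm ahead of it (env.hold_point_z is the z of the grasp point in the tool frame, in mm); z points along the fingers, x is the direction in which the jaws open and shut, and the axes are right-handed (so a half turn about z gives the same grasp; the last joint's range is limited). The gripper opens to 85 mm and grips with 20 to 120 N. Pads are 22 mm wide; open, the fingers measure 114 mm over their backs; the gripper's body (76 mm by 85 mm) begins 54 mm behind the grasp point. The pads swing forward as they close: fully open they stand 13 mm farther back than shut.
Start: joints at [1.063, 0.383, 0.016, 1.37, -0.006, 1.388, -0.046], TCP at [268.951, -564.164, 404.679] pointing down, gripper open.
Joint ranges: [-2.95, 2.95], [-0.25, 2.06], [-1.52, 1.56], [0.18, 2.33], [-1.44, 4.58], [0.02, 2.06], [-3.01, 3.01]. Speed limits (rad/s): [2.39, 2.39, 3.01, 3.01, 3.14, 3.14, 3.14].

## Interface

Orientations are given as a rotation vector (axis times angle).
In Python, from rig import env gives the robot as it stands. The module is installed in compiled form; this text tells all that it offers.
- The arm moves only by the shell command python3 -m jog 'ROWS' [FORCE]. ROWS is JSON, a list of rows, each an object with "rot": the turn, a rotation vector about the tool's x, y, z in degrees, a list of three; "travel": the shift along the tool's x, y, z in m, a list of three; "grip": the finger opening in m, from 0 to 0.0854. In form: [{"rot": [rx, ry, rz], "travel": [dx, dy, dz], "grip": grip}, ...]. A call has 1 to 20 rows; each row shifts and turns the commanded pose from where the row before left it, along the tool's axes as they then stand; what a row does not reach is not made up. A row lasts 1/10 s, in which the tool goes at most 50 mm and 8.59 degrees, less where a joint would pass 70% of its speed; a pose out of reach is approached as far as the arm can. A call with a gripper value outside its range is refused whole. The fingers move at their own pace and stop on an object; FORCE is the grip in N (left out, the last holds). Time passes only in rows, so rows that do not move let the fingers close. It gives the time, the measured TCP pose, the force and the opening at its end, in the units of the state.
- env.state(): the state, without advancing time (a new reading comes with each control period).
- env.get_image(name): name is "scene" or "top" or "wrist"; returns the picture (384x512x3 uint8, red, green, blue); there is no depth.
- env.camera_model(name): a dict with "mtx" (3x3 intrinsics, pixels), "R" (3x3) and "t" (3): a world point X has camera coordinates R X + t. Camera axes: x right, y down, z forward; pixel columns grow to the right and rows downward; lengths in mm; the calibration is good to about 2 mm. A picture is of the moment at which its call begins: read the wrist's pose just before it. camera_model takes no time and is no camera call; for the wrist camera it gives the pose at the moment of the call.
- env.sign_off(): hands the job in, once; it reports no verdict.
The state is a dict: "time_s": time; "joint_pos": joint angles; "joint_velocities": joint speeds; "joint_torque": joint torques, N m; "tool_pos": TCP position; "tool_rot": TCP orientation; "wrist_force": force on the tool from outside, world axes, zero at the start; "moment": the same for the moment, N m; "gripper_width": opening from 0.0 (shut) to 1.0 (fully open).
Only numpy, scipy, OpenCV 4.12 (cv2) and the standard library are available. Lean on these libraries where they do the work, as an engineer would, in place of code of your own. Each camera call takes 0.05 s, during which the arm holds its last target.

## Task

Check the milled heat-pipe channel in the aluminium heat sink with the dial depth gauge: with the gauge's bar straight across the channel and the probe in it, press down, firmly but not hard, until the bar sits flat on the metal, and keep it there for a second while you read the depth. Then stand the gauge back on its rest and set the heat sink down, channel up, flat in the green tray if the channel is at least 8 mm deep (needle in the green) or in the red tray if it is shallower (needle in the red). Drop nothing and leave the multimeter, the flux bottle and the screwdriver where they are.

Things in the scene. Friction and masses are not known exactly. Their poses are not given: they have to be found in the camera images.
- gauge: Dial depth gauge, 0.3 kg, standing upright. Origin: centre of the flat underside of its steel bridge bar, 80 mm (y) x 18 mm (x) x 16 mm high; z up. On a 14 mm stem above it, z = 32 to 92 mm, is a black flat-sided case, 58 mm wide (y) x 24 mm (x), gripped on its two side faces (y = +-29 mm). A cap rises out of its top, to z = 112 mm at most, as the probe goes in.
- gauge_grip (a point): Middle of the gauge's case, 62 mm above the bar's underside: the height to grip it.
- dial (a point): Centre of the dial, 55 mm across, on the case's +x face. Black needle, 18 degrees per mm, clockwise as the depth grows, a tick per mm over 15 mm from lower left (0) to lower right (15); rim red below 8 mm, green from 8 mm up.
- probe (a joint): The gauge's sprung brass probe, 4 mm thick, flat-ended, in the middle of the bar. Value = how far it stands out below the bar's underside (m): 0.015 when free, the channel's depth when the bar sits flat across it. Its spring pushes with 3 N at 0.015, 0.5 N more per mm pushed in, 10.5 N at 0: in these channels more than the gauge weighs, so it must be pressed to seat.
- probe_tip (a point): The end of the probe; in the gauge's frame at x = y = 0 and z = -(value of joint probe).
- base_left (a point): On the underside of the gauge's bar, 24 mm to its +y side.
- base_right (a point): On the underside of the gauge's bar, 24 mm to its -y side.
- sink: Loose aluminium heat sink, about 0.4 kg, 120 mm (x) x 50 mm (y) x 42 mm high, fins down on the bench. Origin: centre of its underside, z up. Plain vertical sides, gripped across the 50 mm. A channel 8 mm wide, open at both ends, runs along x in the middle of the flat top; its depth differs from part to part, 4.5 to 12 mm, and is not given.
- sink_top (a point): Middle of the channel at the height of the heat sink's top face (42 mm above its underside); axes as sink.
- rest: Fixed rest of the gauge, 70 mm (x) x 100 mm (y). Origin: centre of its underside. Two pads, 24 mm wide at y = +-30 mm, tops at z = 30 mm, carry the ends of the gauge's bar; the probe hangs free in the 36 mm gap. Lips 5 mm high at x = +-13 mm keep the 18 mm bar in place. The gauge starts here, its axes along the rest's.
- tray_green: Fixed green tray, for heat sinks that pass: 200 mm (x) x 140 mm (y) outside, 18 mm high, walls and floor 4 mm thick. Origin: centre of its underside.
- tray_red: Fixed red tray, for rework, of the same shape. Which tray stands on the left and which on the right varies.
- meter: Bystander: dark grey handheld multimeter lying face up, 155 x 78 x 43 mm. Origin: centre of its underside.
- flux: Bystander: upright flux bottle, 42 mm across, 100 mm high. Origin: centre of its underside.
- driver: Bystander: blue screwdriver lying on the bench, 170 mm long.

How it is judged (in metres and radians):
On the way:
1. the gauge's bar is pressed flat on the heat sink, straight across the channel, with the probe on the channel's floor, and stays so for 0.8 s (z of base_left in the frame of sink_top between -0.003 and 0.0012 m and z of base_right in the frame of sink_top between -0.003 and 0.0012 m and angle between gauge's own z axis and vertical below 0.06 rad and angle between the y axis of gauge and the y axis of sink, either way round below 0.2 rad and y of probe_tip in the frame of sink_top between -0.004 and 0.004 m and x of probe_tip in the frame of sink_top between -0.058 and 0.058 m and z of probe_tip in the frame of sink_top below -0.003 m and contact force between each of probe, gauge_c0 and sink above 1 N), for 0.8 s.
At the end, for the whole second after the job is handed in: Heat sink at rest, channel up, flat on the floor of the green tray if its channel is 8 mm or deeper, else of the red (either if within 0.5 mm of 8), centre within 60 x 50 mm of the tray's. Gauge at rest, upright on its rest's pads between the lips, within 12 mm (x) and 20 mm (y) of its middle (((z of chan_c0 in the frame of sink below 0.0305 m and (x of sink in the frame of tray_green between -0.06 and 0.06 m and y of sink in the frame of tray_green between -0.05 and 0.05 m and z of sink in the frame of tray_green between 0.001 and 0.008 m)) or (z of chan_c0 in the frame of sink above 0.0295 m and (x of sink in the frame of tray_red between -0.06 and 0.06 m and y of sink in the frame of tray_red between -0.05 and 0.05 m and z of sink in the frame of tray_red between 0.001 and 0.008 m))) and angle between each of sink, gauge's own z axis and vertical below 0.06 rad and linear speed of each of sink, gauge below 0.01 m/s and x of gauge in the frame of rest between -0.012 and 0.012 m and y of gauge in the frame of rest between -0.02 and 0.02 m and z of gauge in the frame of rest between 0.027 and 0.033 m); the robot touches nothing.
It fails at once if the gauge is pressed on the heat sink with more than 45 N (contact force between gauge and sink above 45 N).
It fails at once if the heat sink or the gauge is dropped or thrown (faster than 0.8 m/s while no finger touches it) ((linear speed of sink above 0.8 m/s and contact force between the fingers and sink below 0.05 N) or (linear speed of gauge above 0.8 m/s and contact force between the fingers and gauge below 0.05 N)).
It fails at once if the multimeter, flux bottle or screwdriver is moved by more than 20 mm (distance of any of meter, flux, driver from where it was at the start of the episode above 0.02 m).
It also fails if it takes over 61 s, if anything falls off the work surface, if the arm or the gripper's body presses on something with over 40 N, if the wrist force passes 120 N, or if a joint passes its speed limit or range.

## Working session

There is one attempt and no reset: what is moved stays moved. The work goes in short steps, Python scripts to look and compute and a shell command to move; the robot and the scene stay as the last step left them, time stands still between calls to the robot, and variables do not carry over. Pictures are saved under pics/ and viewed, and the job is handed in when it is done.

```bash
mkdir -p pics; python3 - <<'E'
from rig import env
import cv2,numpy as np
s=env.state()
print(s)
for n in ["scene","top"]:
    cv2.imwrite(f"pics/{n}0.png",env.get_image(n)[:,:,::-1])
    m=env.camera_model(n);print(n,m, -m["R"].T@m["t"])
E
```

```text
{'time_s': 0.0, 'joint_pos': array([ 1.06305924,  0.38429342,  0.01635899,  1.3711538 , -0.00629966,
        1.38820072, -0.04649968]), 'joint_velocities': array([-0.00091169, -0.00028121,  0.00081731,  0.00090502, -0.00025697,
        0.00064155,  0.00036228]), 'joint_torque': array([ 1.27483140e-04, -6.27604651e+01,  8.44147503e-01, -3.71825624e+01,
        1.64023612e-02,  1.41637435e-02, -1.63170989e-05]), 'tool_pos': array([ 268.9222945 , -564.01277705,  403.64411576]), 'tool_rot': array([-2.65592939,  1.67603374,  0.00269179]), 'wrist_force': array([-0.55362179,  0.18379397,  0.34361737]), 'moment': array([-0.0014871 ,  0.0195422 , -0.06330631]), 'gripper_width': 0.9977845178248156}
scene {'mtx': array([[489.866185  ,   0.        , 262.56772171],
       [  0.        , 489.866185  , 193.32493833],
       [  0.        ,   0.        ,   1.        ]]), 'R': array([[ 0.60467802,  0.79644463,  0.00635898],
       [ 0.57692525, -0.43248186, -0.69290454],
       [-0.54910996,  0.4226528 , -0.72100129]]), 't': array([-365.62589945, -268.33863298, 1589.67322228])} [1248.80267608 -496.73064229  962.54839834]
top {'mtx': array([[398.29515501,   0.        , 257.22742137],
       [  0.        , 398.29515501, 188.12989583],
       [  0.        ,   0.        ,   1.        ]]), 'R': array([[ 0.00348484, -0.99955889, -0.02949391],
       [-0.9863616 ,  0.00141762, -0.16458669],
       [ 0.1645559 ,  0.02966522, -0.98592156]]), 't': array([ 15.65633361, 607.58304523, 997.56588768])} [ 435.08667162  -14.80490693 1083.98357036]
```

View pics/scene0.png

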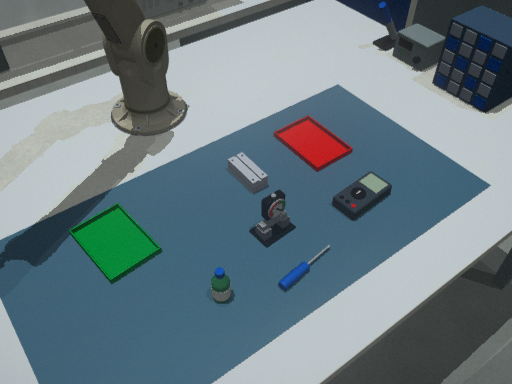

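View pics/top0.png

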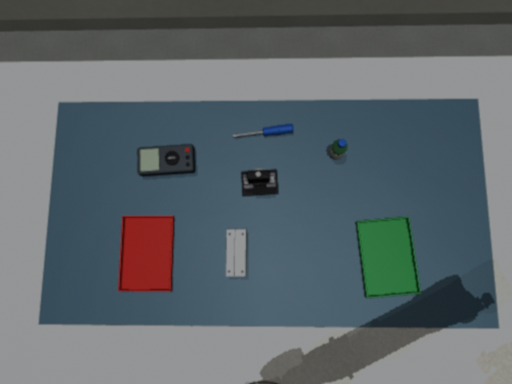

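```bash
cat > h.py <<'E'
from rig import env
import cv2,numpy as np
def ray(m,px,z):
    d=m["R"].T@np.linalg.solve(m["mtx"],[px[0],px[1],1.]);c=-m["R"].T@m["t"]
    return c+d*(z-c[2])/d[2]
def proj(m,X):
    p=m["mtx"]@(m["R"]@np.array(X,float)+m["t"]);return p[:2]/p[2]
def tri(m1,p1,m2,p2):
    P=[m["mtx"]@np.c_[m["R"],m["t"]] for m in(m1,m2)]
    X=cv2.triangulatePoints(P[0],P[1],np.array(p1,float).reshape(2,1),np.array(p2,float).reshape(2,1)).ravel();return X[:3]/X[3]
def crop(im,x0,y0,x1,y1,f,name):
    cv2.imwrite(name,cv2.resize(im[y0:y1,x0:x1],None,fx=f,fy=f,interpolation=cv2.INTER_CUBIC))
E
python3 - <<'E'
from h import *
im=cv2.imread("pics/top0.png");m=env.camera_model("top")
crop(im,210,160,310,290,5,"pics/topc.png")
sc=cv2.imread("pics/scene0.png");crop(sc,215,140,315,260,5,"pics/scc.png")
h=cv2.cvtColor(im,cv2.COLOR_BGR2HSV)
def rect(mask,z,name):
    cs,_=cv2.findContours(mask.astype(np.uint8),cv2.RETR_EXTERNAL,cv2.CHAIN_APPROX_NONE)
    c=max(cs,key=cv2.contourArea)
    w=np.array([ray(m,p,z)[:2] for p in c[:,0,:]],np.float32)
    print(name,cv2.boundingRect(c),cv2.minAreaRect(w))
H,S,V=h[...,0],h[...,1],h[...,2]
roi=np.zeros(H.shape,bool);roi[105:322,62:485]=1
rect(roi&(S>150)&((H<8)|(H>172))&(V>60),18,"red")
rect(roi&(S>150)&(H>50)&(H<75)&(V>50),18,"green")
r2=np.zeros_like(roi);r2[215:295,205:265]=1
rect(r2&(S<70)&(V>110),42,"sink")
r3=np.zeros_like(roi);r3[160:205,230:290]=1
rect(r3&(V<60),15,"rest")
E
```

```text
red (118, 216, 56, 75) ((439.56396484375, 312.9199523925781), (195.0059051513672, 140.6783447265625), 0.09958525002002716)
green (356, 217, 64, 80) ((431.19287109375, -323.36785888671875), (197.5806121826172, 138.6774139404297), 5.355401515960693)
sink (225, 228, 21, 50) ((440.8329162597656, 73.73001098632812), (125.09669494628906, 52.2609748840332), 0.4897860288619995)
rest (241, 169, 37, 27) ((630.5006713867188, 12.286544799804688), (69.59321594238281, 97.34624481201172), 3.5614657402038574)
```

View pics/topc.png

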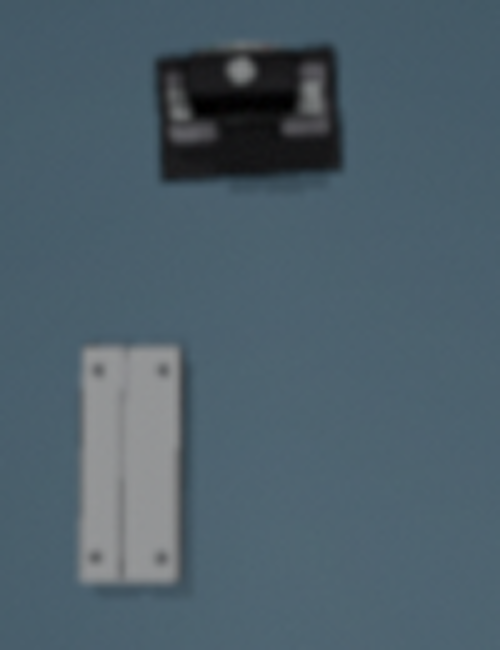

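View pics/scc.png

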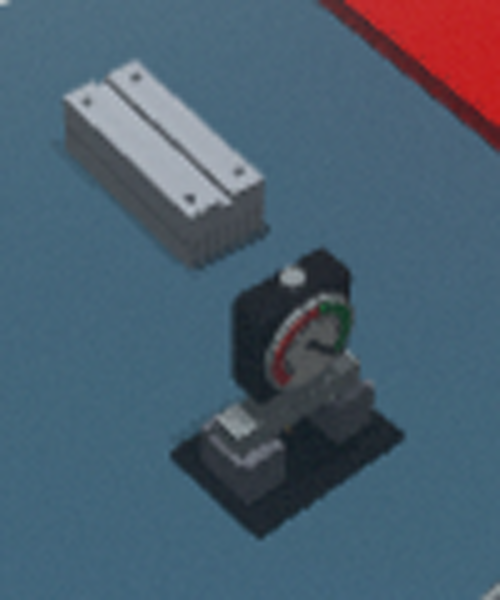

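```bash
cat >> h.py <<'E'
from scipy.spatial.transform import Rotation as Ro
def plan(p,yaw,n,s=None):
    """target TCP p (mm), yaw deg of tool x axis (mod 180, nearest), pointing down; prints constant screw per-row"""
    s=s or env.state();R=Ro.from_rotvec(s["tool_rot"])
    a=np.deg2rad(yaw);x=np.array([np.cos(a),np.sin(a),0]);z=np.array([0,0,-1.])
    best=None
    for sg in(1,-1):
        T=Ro.from_matrix(np.c_[sg*x,np.cross(z,sg*x),z]);d=(R.inv()*T).as_rotvec(degrees=True)
        if best is None or np.linalg.norm(d)<np.linalg.norm(best[0]):best=(d,T)
    d,T=best;dt=R.inv().apply(np.array(p)-s["tool_pos"])/1000
    print("tcp",s["tool_pos"].round(1),"rot tot",d.round(2),"travel tot(cur axes)",dt.round(4),"after rot axes",T.inv().apply(np.array(p)-s["tool_pos"]).round(1)/1000)
    print("x axis",R.as_matrix()[:,0].round(3),"t",s["time_s"],"F",s["wrist_force"].round(2),"w",round(s["gripper_width"],3))
E
python3 - <<'E'
from h import *
m=env.camera_model("wrist");s=env.state()
R=Ro.from_rotvec(s["tool_rot"]);c=-m["R"].T@m["t"]
print("cam in tool",R.inv().apply(c-s["tool_pos"]),"\n",R.as_matrix().T@m["R"].T,m["mtx"])
plan([560,12,405],92,1)
M=env.camera_model("scene")
sc=cv2.imread("pics/scene0.png")
for p in[(172,455),(262,538),(405,435)]:
    print(ray(M,(215+p[0]/5-.4,140+p[1]/5-.4),4))
# sink edges scene at z=42
for p in[(65,98),(135,60),(265,182),(192,222)]:
    print(ray(M,(215+p[0]/5-.4,140+p[1]/5-.4),42))
E
```

```text
cam in tool [  1.4432034  -78.26307592  30.81156118] 
 [[ 9.99999856e-01  4.69684786e-04  2.59596643e-04]
 [-5.26427751e-04  9.52512152e-01  3.04500122e-01]
 [-1.04249882e-04 -3.04500214e-01  9.52512262e-01]] [[304.45754305   0.         259.71076852]
 [  0.         304.45754305 187.99345528]
 [  0.           0.           1.        ]]
tcp [ 268.9 -564.   403.8] rot tot [2.000e-02 1.000e-01 2.348e+01] travel tot(cur axes) [-3.947e-01 -5.106e-01 -5.000e-04] after rot axes [-0.5655 -0.311  -0.0012]
x axis [ 0.43  -0.903 -0.002] t 0.1 F [0.28 0.41 0.3 ] w 1.001
[602.31006469 -41.318877     4.        ]
[671.38912677 -37.03195611   4.        ]
[662.98045089  61.41278518   4.        ]
[383.94153263  44.68139282  42.        ]
[381.24503091  94.58444521  42.        ]
[504.22427429  92.96832491  42.        ]
[505.14218536  43.33428048  42.        ]
```

```bash
python3 -m jog '[{"rot":[0,0,7.2],"travel":[0,0,0],"grip":0.0854},{"rot":[0,0,7.2],"travel":[0,0,0],"grip":0.0854},{"rot":[0,0,7.1],"travel":[0,0,0],"grip":0.0854},{"rot":[0,0,0],"travel":[-0.034,-0.025,0],"grip":0.0854},{"rot":[0,0,0],"travel":[-0.034,-0.025,0],"grip":0.0854},{"rot":[0,0,0],"travel":[-0.034,-0.025,0],"grip":0.0854},{"rot":[0,0,0],"travel":[-0.034,-0.025,0],"grip":0.0854},{"rot":[0,0,0],"travel":[-0.034,-0.025,0],"grip":0.0854},{"rot":[0,0,0],"travel":[-0.034,-0.025,0],"grip":0.0854},{"rot":[0,0,0],"travel":[-0.034,-0.025,0],"grip":0.0854},{"rot":[0,0,0],"travel":[-0.034,-0.025,0],"grip":0.0854},{"rot":[0,0,0],"travel":[-0.034,-0.025,0],"grip":0.0854},{"rot":[0,0,0],"travel":[-0.034,-0.025,0],"grip":0.0854},{"rot":[0,0,0],"travel":[-0.034,-0.025,0],"grip":0.0854},{"rot":[0,0,0],"travel":[-0.034,-0.025,0],"grip":0.0854},{"rot":[0,0,0],"travel":[-0.034,-0.025,0],"grip":0.0854},{"rot":[0,0,0],"travel":[-0.034,-0.025,0],"grip":0.0854},{"rot":[0,0,0],"travel":[-0.034,-0.025,0],"grip":0.0854},{"rot":[0,0,0],"travel":[-0.034,-0.025,0],"grip":0.0854}]'; python3 - <<'E'
from h import *
m=env.camera_model("wrist")
im=env.get_image("wrist")[:,:,::-1].copy();np.savez("w1.npz",im=im,**m)
cv2.imwrite("pics/w1.png",im);plan([632,11,405],94,1)
E
```

```text
time_s: 2.0
tool_pos: [630.8, 7.7, 404.3]
tool_rot: [2.297, -2.143, -0.001]
wrist_force: [0.3, -0.7, -0.3]
gripper_width: 0.999
tcp [632.3  15.8 403.5] rot tot [0.01 0.3  0.46] travel tot(cur axes) [ 0.0047  0.0007 -0.0016] after rot axes [ 0.0047  0.0007 -0.0015]
x axis [ 0.078 -0.997 -0.005] t 2.05 F [-2.65  5.88 -0.86] w 1.0
```

View pics/w1.png

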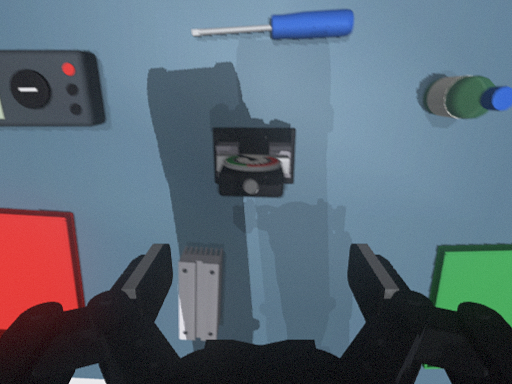

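```bash
python3 -m jog '[{"rot":[0,0,0],"travel":[0,0,0],"grip":0.0854},{"rot":[0,0,0],"travel":[0,0,0],"grip":0.0854}]'; python3 - <<'E'
from h import *
m=env.camera_model("wrist")
im=env.get_image("wrist")[:,:,::-1].copy();np.savez("w1.npz",im=im,**m)
crop(im,205,115,305,205,7,"pics/w1c.png");crop(im,170,240,230,345,5,"pics/w1s.png");plan([632,11,405],94,1)
E
```

```text
time_s: 2.25
tool_pos: [630.1, 6.1, 404.0]
tool_rot: [2.297, -2.142, -0.001]
wrist_force: [-0.9, -0.3, 0.4]
gripper_width: 0.999
tcp [630.    5.1 404.3] rot tot [ 0.06 -0.05 -0.1 ] travel tot(cur axes) [-0.0057 -0.0024 -0.0007] after rot axes [-0.0057 -0.0024 -0.0007]
x axis [ 0.068 -0.998  0.001] t 2.3 F [0.12 0.37 0.53] w 1.004
```

View pics/w1c.png

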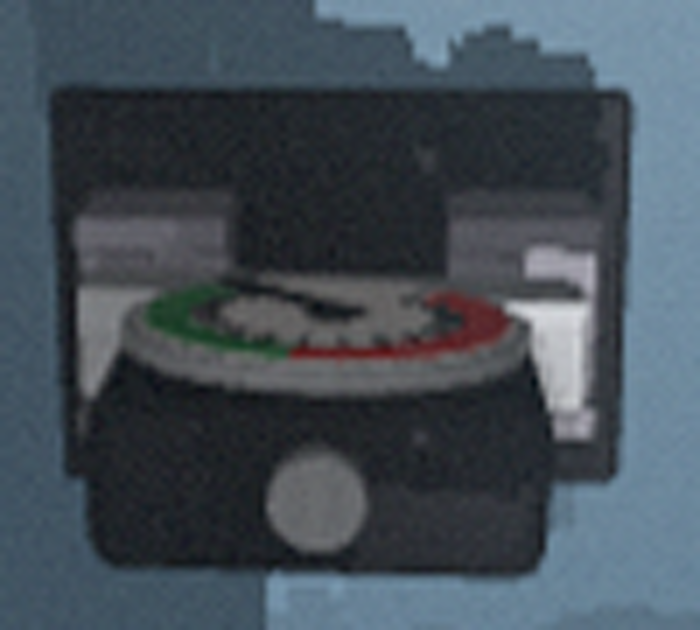

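View pics/w1s.png

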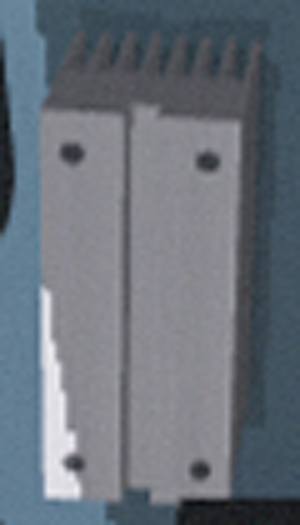

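```bash
python3 - <<'E'
from h import *
m=dict(np.load("w1.npz"))
g=lambda p,z:ray(m,(205+(p[0]+.5)/7-.5,115+(p[1]+.5)/7-.5),z)
k=lambda p,z:ray(m,(170+(p[0]+.5)/5-.5,240+(p[1]+.5)/5-.5),z)
print("cap",g((317,497),127))
a,b=g((88,500),122),g((550,500),122);print("case sides",a,b,np.linalg.norm(a-b),(a+b)/2)
a,b=g((110,568),122),g((530,573),122);d=b-a;print("back edge",a,b,np.degrees(np.arctan2(-d[0],-d[1]*-1)), (a+b)/2)
P=[g(p,4) for p in[(52,90),(630,95),(615,480),(68,475)]];print("plate",np.mean(P,0),[np.linalg.norm(P[i]-P[i-1]).round(1) for i in range(4)],np.degrees(np.arctan2(*(P[0]-P[1])[:2]*[-1,1])))
d=P[0]-P[1];print(d)
P=[k(p,42) for p in[(72,153),(208,161),(200,470),(73,463)]];print("holes",np.mean(P,0),P[0]-P[3],P[1]-P[2],P[0]-P[1],P[3]-P[2])
P=[k(p,42) for p in[(42,108),(242,120),(232,498),(45,498)]];print("corners",np.mean(P,0),P[0]-P[3],P[1]-P[2],P[0]-P[1],P[3]-P[2])
c1,c2=k((127,116),42),k((124,490),42);c3,c4=k((131,116),42),k((128,490),42);print("chan",c1,c2)
print("tops", )
E
```

```text
cap [631.48169348  13.11394733 127.        ]
case sides [627.54879939  41.35357068 122.        ] [631.53642743 -15.55840281 122.        ] 57.05150221476062 [629.54261341  12.89758394 122.        ]
back edge [618.84477213  38.37138986 122.        ] [621.84738936 -13.96116458 122.        ] -176.71621444937736 [620.34608075  12.20511264 122.        ]
plate [631.20181454  12.50178063   4.        ] [np.float64(68.7), np.float64(98.9), np.float64(68.8), np.float64(99.0)] 3.52703243512292
[-6.08179851 98.67250309  0.        ]
holes [440.28111594  72.62928636  42.        ] [ 9.62722005e+01 -2.76489075e-01  5.68434189e-14] [ 9.63008031e+01 -8.26823438e-02  0.00000000e+00] [-0.06113512 33.97283663  0.        ] [-3.25325153e-02  3.41666434e+01 -5.68434189e-14]
corners [441.14675994  72.11889105  42.        ] [120.93900259  -0.59612808   0.        ] [ 1.17470311e+02  6.14386263e-01 -5.68434189e-14] [-0.05700024 49.4703146   0.        ] [-3.52569220e+00  5.06808289e+01 -5.68434189e-14]
chan [499.92370581  75.86390896  42.        ] [383.98727839  76.05838907  42.        ]
tops
```

```bash
python3 - <<'E'
from h import *
plan([631.4,12.7,246],93.5,1)
E
```

```text
tcp [630.    5.1 404.3] rot tot [ 0.06 -0.05  0.4 ] travel tot(cur axes) [-0.0076 -0.0021  0.1583] after rot axes [-0.0075 -0.0019  0.1583]
x axis [ 0.068 -0.998  0.001] t 2.3 F [0.12 0.37 0.53] w 1.004
```

```bash
python3 -m jog '[{"rot":[0,0,0.4],"travel":[-0.0075,-0.002,0.02],"grip":0.0854},{"rot":[0,0,0],"travel":[0,0,0.025],"grip":0.0854},{"rot":[0,0,0],"travel":[0,0,0.025],"grip":0.0854},{"rot":[0,0,0],"travel":[0,0,0.025],"grip":0.0854},{"rot":[0,0,0],"travel":[0,0,0.02],"grip":0.0854},{"rot":[0,0,0],"travel":[0,0,0],"grip":0.0854},{"rot":[0,0,0],"travel":[0,0,0],"grip":0.0854}]'; python3 - <<'E'
from h import *
m=env.camera_model("wrist")
plan([631.4,12.7,246],93.5,1)
im=env.get_image("wrist")[:,:,::-1].copy();np.savez("w2.npz",im=im,**m)
cv2.imwrite("pics/w2.png",im)
E
```

```text
time_s: 3.0
tool_pos: [631.5, 12.6, 290.3]
tool_rot: [2.288, -2.153, 0.0]
wrist_force: [0.6, -0.1, -0.0]
gripper_width: 1.004
tcp [631.5  12.6 290.3] rot tot [ 0.01 -0.03 -0.02] travel tot(cur axes) [-0.0001  0.0001  0.0443] after rot axes [-0.0001  0.0001  0.0443]
x axis [ 0.061 -0.998  0.   ] t 3.0 F [ 0.6  -0.06 -0.01] w 1.004
```

View pics/w2.png

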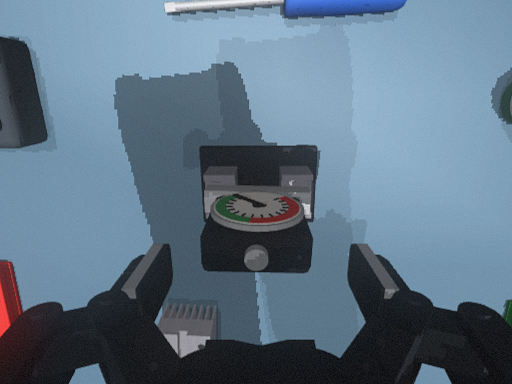

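```bash
python3 -m jog '[{"rot":[0,0,0],"travel":[0,0,0.015],"grip":0.0854},{"rot":[0,0,0],"travel":[0,0,0.015],"grip":0.0854},{"rot":[0,0,0],"travel":[0,0,0.014],"grip":0.0854},{"rot":[0,0,0],"travel":[0,0,0],"grip":0.0854},{"rot":[0,0,0],"travel":[0,0,0],"grip":0.05},{"rot":[0,0,0],"travel":[0,0,0],"grip":0.05},{"rot":[0,0,0],"travel":[0,0,0],"grip":0.05},{"rot":[0,0,0],"travel":[0,0,0],"grip":0.05},{"rot":[0,0,0],"travel":[0,0,0],"grip":0.05},{"rot":[0,0,0],"travel":[0,0,0],"grip":0.05},{"rot":[0,0,0],"travel":[0,0,0],"grip":0.05}]' 60; python3 - <<'E'
from h import *
plan([631.4,12.7,246],93.5,1)
im=env.get_image("wrist")[:,:,::-1].copy()
cv2.imwrite("pics/w3.png",im)
E
```

```text
time_s: 4.15
tool_pos: [631.9, 14.1, 246.5]
tool_rot: [-2.289, 2.15, -0.001]
wrist_force: [0.2, 0.4, 5.9]
gripper_width: 0.673
tcp [631.9  14.1 246.5] rot tot [-0.08  0.    0.09] travel tot(cur axes) [0.0013 0.0006 0.0005] after rot axes [0.0013 0.0006 0.0005]
x axis [ 0.063 -0.998 -0.   ] t 4.15 F [0.2  0.44 5.94] w 0.673
```

View pics/w3.png

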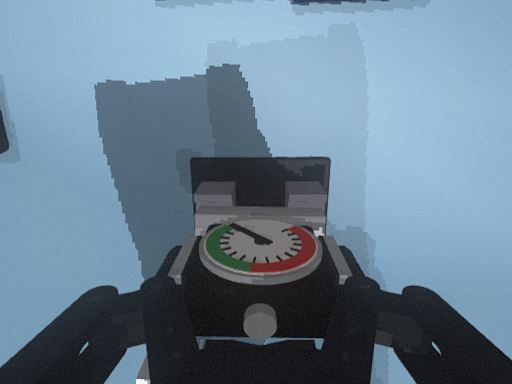

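```bash
python3 -m jog '[{"rot":[0,0,0],"travel":[0,0,-0.01],"grip":0.05},{"rot":[0,0,0],"travel":[0,0,-0.02],"grip":0.05},{"rot":[0,0,0],"travel":[0,0,-0.025],"grip":0.05},{"rot":[0,0,0],"travel":[0,0,-0.025],"grip":0.05},{"rot":[0,0,0],"travel":[0,0,0],"grip":0.05},{"rot":[0,0,0],"travel":[0,0,0],"grip":0.05}]'; python3 - <<'E'
from h import *
plan([455,72.6,325],90,1)
E
```

```text
time_s: 4.8
tool_pos: [631.4, 13.8, 325.3]
tool_rot: [2.289, -2.151, -0.0]
wrist_force: [0.5, 0.6, -3.5]
gripper_width: 0.669
tcp [631.4  13.8 325.3] rot tot [ 0.03 -0.    3.58] travel tot(cur axes) [-0.0697  0.1724  0.0004] after rot axes [-0.0588  0.1764  0.0003]
x axis [ 0.062 -0.998  0.   ] t 4.8 F [ 0.47  0.58 -3.52] w 0.669
```

```bash
python3 -m jog '[{"rot":[0,0,3.6],"travel":[0,0,0],"grip":0.05},{"rot":[0,0,0],"travel":[-0.0084,0.0252,0],"grip":0.05},{"rot":[0,0,0],"travel":[-0.0084,0.0252,0],"grip":0.05},{"rot":[0,0,0],"travel":[-0.0084,0.0252,0],"grip":0.05},{"rot":[0,0,0],"travel":[-0.0084,0.0252,0],"grip":0.05},{"rot":[0,0,0],"travel":[-0.0084,0.0252,0],"grip":0.05},{"rot":[0,0,0],"travel":[-0.0084,0.0252,0],"grip":0.05},{"rot":[0,0,0],"travel":[-0.0084,0.0252,0],"grip":0.05},{"rot":[0,0,0],"travel":[0,0,0],"grip":0.05},{"rot":[0,0,0],"travel":[0,0,0.02],"grip":0.05},{"rot":[0,0,0],"travel":[0,0,0],"grip":0.05},{"rot":[0,0,0],"travel":[0,0,0],"grip":0.05}]'; python3 - <<'E'
from h import *
plan([455,72.6,305],90,1)
m=env.camera_model("wrist")
im=env.get_image("wrist")[:,:,::-1].copy();np.savez("w4.npz",im=im,**m)
cv2.imwrite("pics/w4.png",im)
im=env.get_image("scene")[:,:,::-1].copy();crop(im,180,60,330,210,5,"pics/s4.png");np.save("s4.npy",im)
E
```

```text
time_s: 6.0
tool_pos: [455.0, 72.4, 304.8]
tool_rot: [2.219, -2.22, -0.003]
wrist_force: [-0.5, 0.7, -2.0]
gripper_width: 0.666
tcp [455.   72.4 304.8] rot tot [ 0.17 -0.01 -0.03] travel tot(cur axes) [-0.0002 -0.     -0.0002] after rot axes [-0.0002 -0.     -0.0002]
x axis [-0.001 -1.     0.   ] t 6.0 F [-0.5   0.73 -2.03] w 0.666
```

View pics/w4.png

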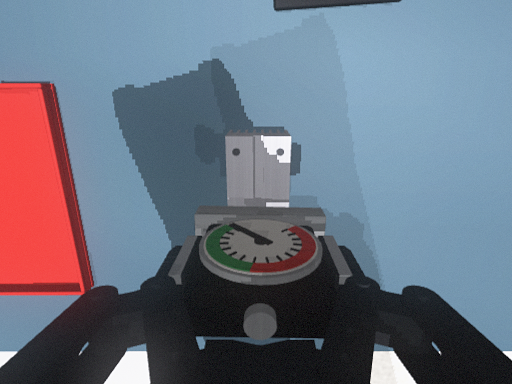

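View pics/s4.png

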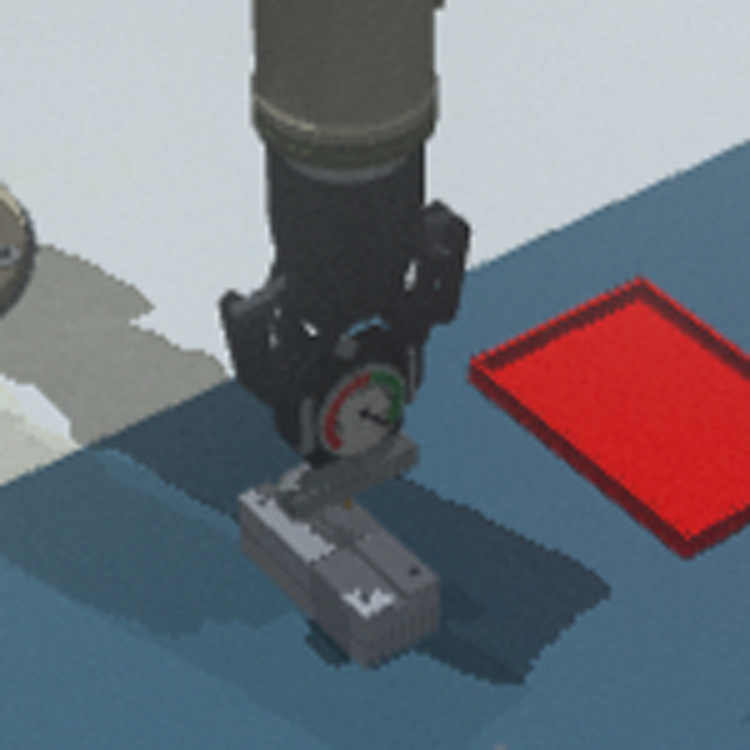

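```bash
python3 - <<'E'
from h import *
im=np.load("w4.npz")["im"];crop(im,185,120,335,260,5,"pics/w4c.png")
E
```

```text
(no output)
```

View pics/w4c.png

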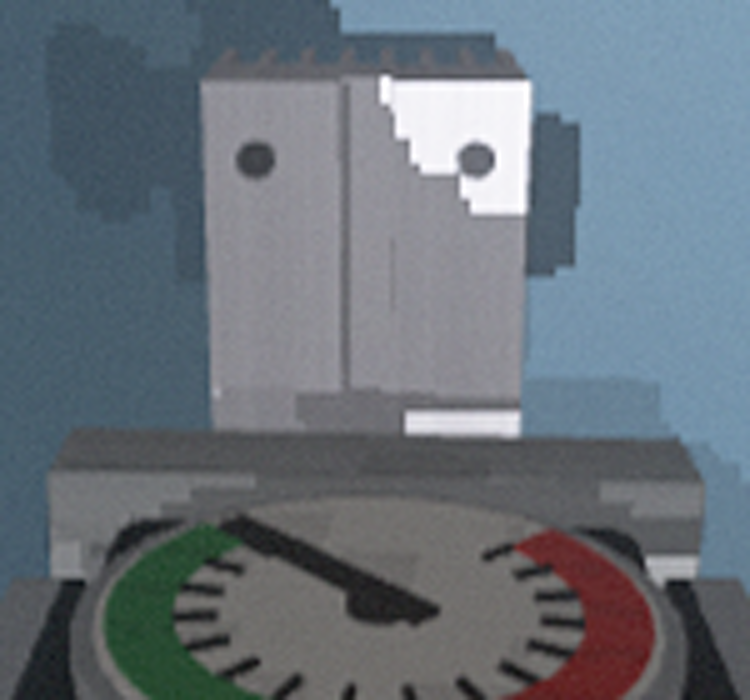

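```bash
python3 - <<'E'
from h import *
m=dict(np.load("w4.npz"))
g=lambda p,z:ray(m,(185+(p[0]+.5)/5-.5,120+(p[1]+.5)/5-.5),z)
a,b=g((256,160),42),g((476,160),42);print("holes",a,b,(a+b)/2)
a,b=g((201,82),42),g((531,80),42);print("corners",a,b,(a+b)/2)
a,b=g((213,400),42),g((521,400),42);print("edges",a,b,(a+b)/2)
a,b=g((347,240),42),g((393,240),42);print("chan",a,b,(a+b)/2)
for z in(86,88,90):
  a,b=g((68,431),z),g((687,438),z);print("bar under",a,b,(a+b)/2,np.linalg.norm(a-b))
a,b=g((50,473),104),g((704,480),104);print("bar top",a,b,(a+b)/2,np.linalg.norm(a-b))
E
```

```text
holes [488.41355201  89.59133227  42.        ] [488.40750299  55.70048964  42.        ] [488.4105275   72.64591095  42.        ]
corners [500.38087275  97.64098106  42.        ] [500.6752364   47.61081981  42.        ] [500.52805458  72.62590044  42.        ]
edges [449.0839923   97.50750488  42.        ] [449.07059466  47.61630892  42.        ] [449.07729348  72.5619069   42.        ]
chan [475.73536506  75.64744876  42.        ] [475.7338702   68.44353045  42.        ] [475.73461763  72.0454896   42.        ]
bar under [460.8051595  111.82789297  86.        ] [459.79010308  29.98658389  86.        ] [460.29763129  70.90723843  86.        ] 81.8476035800303
bar under [461.58207729 111.39619228  88.        ] [460.5778317   30.42653179  88.        ] [461.0799545   70.91136203  88.        ] 80.97588794951643
bar under [462.35899508 110.96449159  90.        ] [461.36556033  30.86647969  90.        ] [461.8622777   70.91548564  90.        ] 80.10417231900257
bar top [462.37648644 110.44863329 104.        ] [461.43949091  31.55182561 104.        ] [461.90798867  71.00022945 104.        ] 78.90237147094874
```

```bash
python3 -m jog '[{"rot":[0.17,0,0],"travel":[-0.0016,0,0.012],"grip":0.05},{"rot":[0,0,0],"travel":[0,0,0.012],"grip":0.05},{"rot":[0,0,0],"travel":[0,0,0],"grip":0.05},{"rot":[0,0,0],"travel":[0,0,0],"grip":0.05}]'; python3 - <<'E'
from h import *
plan([455,74.1,281],90,1)
m=env.camera_model("wrist")
im=env.get_image("wrist")[:,:,::-1].copy();np.savez("w5.npz",im=im,**m)
crop(im,185,120,335,260,5,"pics/w5.png")
im=env.get_image("scene")[:,:,::-1].copy();crop(im,210,120,290,200,8,"pics/s5.png");np.save("s5.npy",im)
E
```

```text
time_s: 6.5
tool_pos: [455.3, 74.3, 281.6]
tool_rot: [-2.22, 2.221, -0.002]
wrist_force: [0.5, -0.3, -2.3]
gripper_width: 0.67
tcp [455.3  74.3 281.6] rot tot [-0.12  0.   -0.02] travel tot(cur axes) [0.0002 0.0003 0.0006] after rot axes [0.0002 0.0003 0.0006]
x axis [-0. -1. -0.] t 6.5 F [ 0.47 -0.3  -2.29] w 0.67
```

View pics/w5.png

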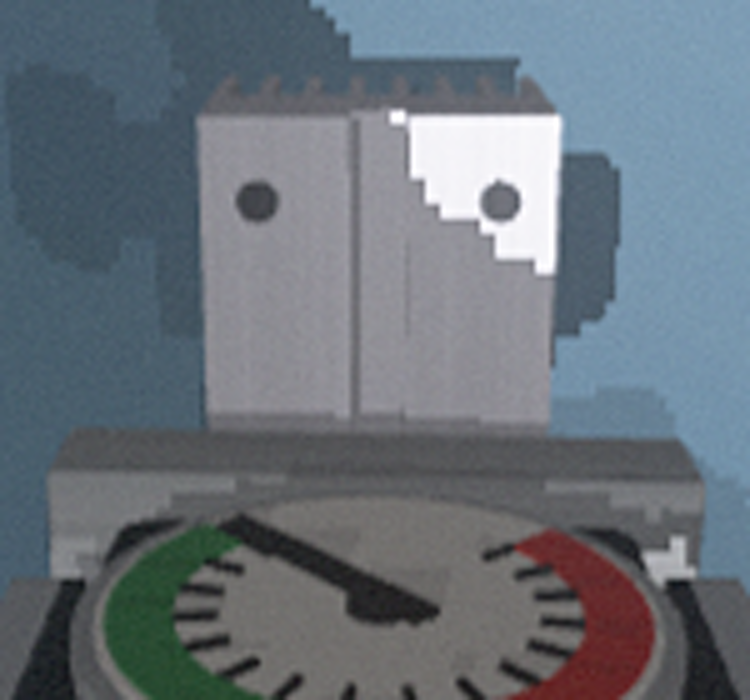

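View pics/s5.png

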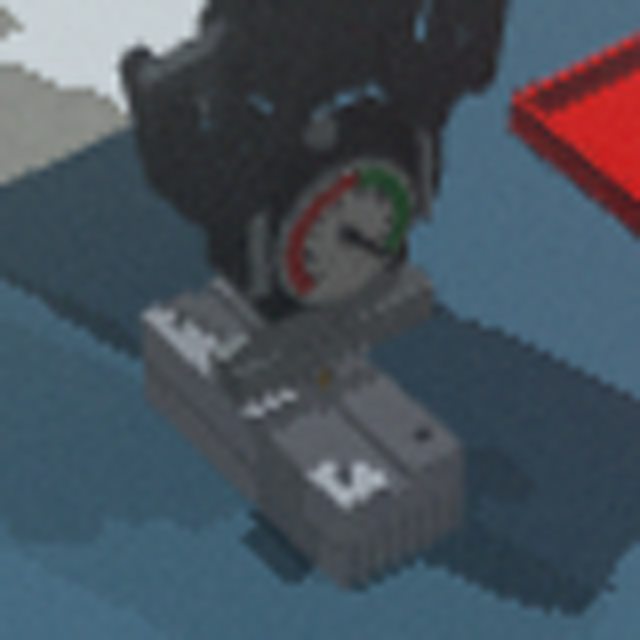

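```bash
python3 - <<'E'
from h import *
m=dict(np.load("w5.npz"))
g=lambda p,z:ray(m,(185+(p[0]+.5)/5-.5,120+(p[1]+.5)/5-.5),z)
a,b=g((257,202),42),g((501,202),42);print("holes",(a+b)/2)
a,b=g((205,400),42),g((550,400),42);print("edges",(a+b)/2,a[1]-b[1])
a,b=g((68,431),65),g((687,438),65);print("bar under",(a+b)/2)
a,b=g((50,473),81),g((704,480),81);print("bar top",(a+b)/2)
M=env.camera_model("scene")
for z in(50,52,56): print(z,ray(M,(210+324.5/8-.5,120+377/8-.5),z))
s=lambda p,z:ray(M,(210+p[0]/8-.5,120+p[1]/8-.5),z)
print(s((424,434),42),s((345,470),42)) # holes: world (488.4, 89.6/55.7)
E
```

```text
holes [488.4257961   72.62006228  42.        ]
edges [458.99514761  72.81219774  42.        ] 50.306295677939815
bar under [462.47752652  72.81833311  65.        ]
bar top [463.22761439  72.90464693  81.        ]
50 [452.96860425  71.97006546  50.        ]
52 [454.71280559  70.72366426  52.        ]
56 [458.20120828  68.23086187  56.        ]
[489.00050502  87.24700534  42.        ] [486.98758828  55.48291118  42.        ]
```

```bash
python3 -m jog '[{"rot":[0,0,0],"travel":[0,0,0.006],"grip":0.05},{"rot":[0,0,0],"travel":[0,0,0.005],"grip":0.05},{"rot":[0,0,0],"travel":[0,0,0],"grip":0.05},{"rot":[0,0,0],"travel":[0,0,0],"grip":0.05}]'; python3 -m jog '[{"rot":[0,0,0],"travel":[0,0,0.0015],"grip":0.05},{"rot":[0,0,0],"travel":[0,0,0],"grip":0.05}]';python3 -m jog '[{"rot":[0,0,0],"travel":[0,0,0.0015],"grip":0.05},{"rot":[0,0,0],"travel":[0,0,0],"grip":0.05}]'
python3 - <<'E'
from h import *
plan([455,74.1,268],90,1)
im=env.get_image("wrist")[:,:,::-1].copy()
crop(im,185,120,335,260,5,"pics/w6.png")
im=env.get_image("scene")[:,:,::-1].copy();crop(im,210,120,290,200,8,"pics/s6.png")
E
```

```text
time_s: 7.0
tool_pos: [455.2, 74.4, 270.5]
tool_rot: [-2.22, 2.22, -0.003]
wrist_force: [0.6, 0.0, -2.3]
gripper_width: 0.67
time_s: 7.2
tool_pos: [455.3, 74.4, 269.2]
tool_rot: [-2.22, 2.22, -0.003]
wrist_force: [-0.3, -0.0, -2.5]
gripper_width: 0.674
time_s: 7.4
tool_pos: [455.5, 74.5, 267.9]
tool_rot: [-2.219, 2.22, -0.004]
wrist_force: [-0.0, -0.2, 0.8]
gripper_width: 0.673
tcp [455.5  74.5 267.9] rot tot [-0.2   0.01 -0.01] travel tot(cur axes) [ 0.0004  0.0005 -0.0001] after rot axes [ 0.0004  0.0005 -0.0001]
x axis [-0. -1. -0.] t 7.4 F [-0.01 -0.23  0.77] w 0.673
```

View pics/w6.png

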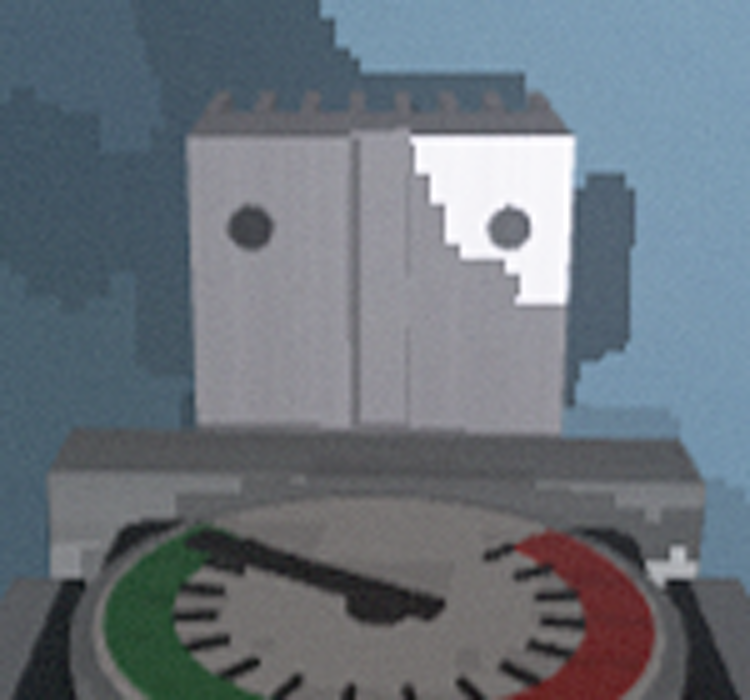

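View pics/s6.png

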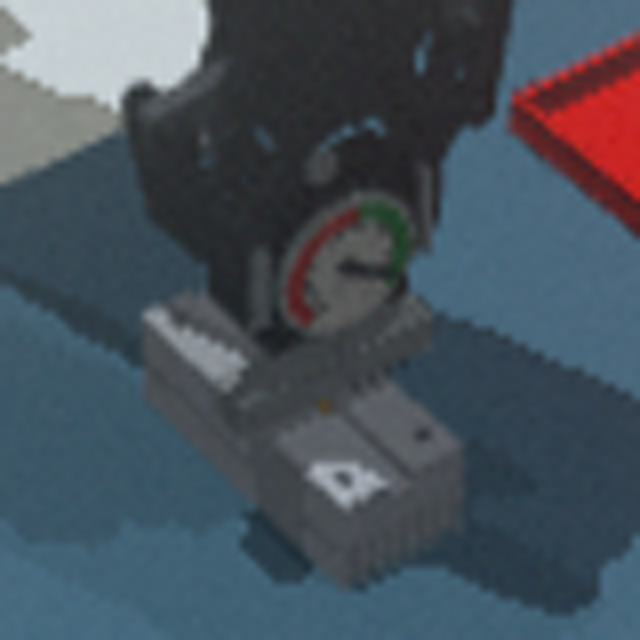

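```bash
python3 -m jog '[{"rot":[0,0,0],"travel":[0,0,0.002],"grip":0.05},{"rot":[0,0,0],"travel":[0,0,0.002],"grip":0.05},{"rot":[0,0,0],"travel":[0,0,0],"grip":0.05}]'; python3 -m jog '[{"rot":[0,0,0],"travel":[0,0,0.002],"grip":0.05},{"rot":[0,0,0],"travel":[0,0,0.0015],"grip":0.05},{"rot":[0,0,0],"travel":[0,0,0],"grip":0.05}]' 
python3 - <<'E'
from h import *
plan([455,74.1,258.5],90,1)
im=env.get_image("wrist")[:,:,::-1].copy()
crop(im,185,120,335,260,5,"pics/w7.png")
im=env.get_image("scene")[:,:,::-1].copy();crop(im,210,120,290,200,8,"pics/s7.png")
E
```

```text
time_s: 7.8
tool_pos: [455.5, 74.4, 263.7]
tool_rot: [-2.219, 2.22, -0.004]
wrist_force: [-0.3, -0.3, 3.6]
gripper_width: 0.673
time_s: 8.1
tool_pos: [455.5, 74.4, 260.2]
tool_rot: [-2.219, 2.22, -0.004]
wrist_force: [-0.4, -1.2, 3.3]
gripper_width: 0.673
tcp [455.5  74.4 260.2] rot tot [-0.19  0.01 -0.01] travel tot(cur axes) [0.0003 0.0005 0.0017] after rot axes [0.0003 0.0005 0.0017]
x axis [-0. -1. -0.] t 8.1 F [-0.35 -1.18  3.28] w 0.673
```

View pics/w7.png

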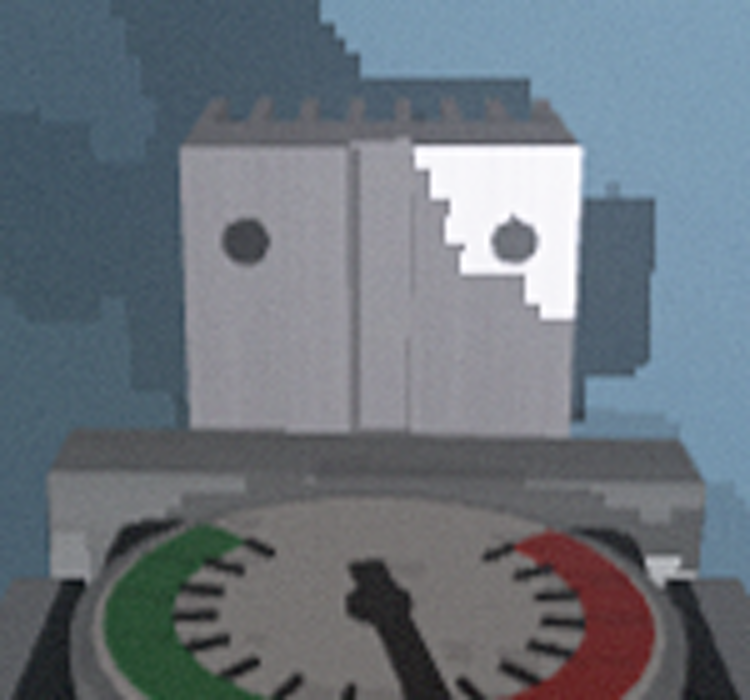

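View pics/s7.png

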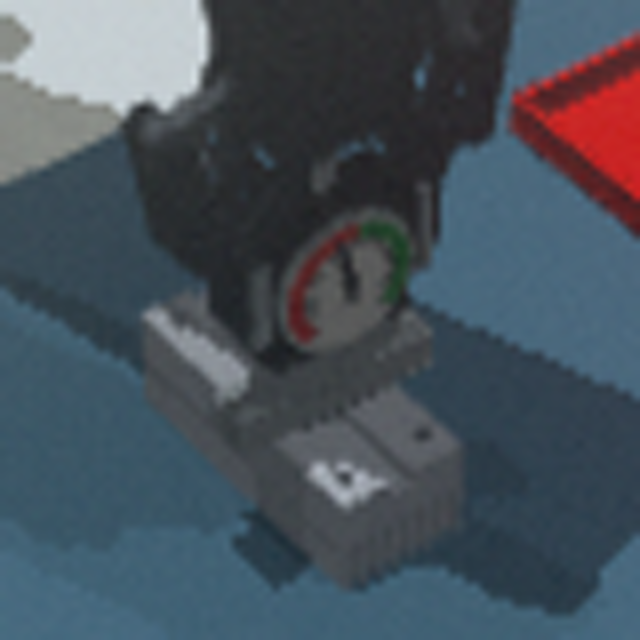

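```bash
python3 -m jog '[{"rot":[0,0,0],"travel":[0,0,0.001],"grip":0.05},{"rot":[0,0,0],"travel":[0,0,0],"grip":0.05}]'; python3 -m jog '[{"rot":[0,0,0],"travel":[0,0,0.0007],"grip":0.05},{"rot":[0,0,0],"travel":[0,0,0],"grip":0.05}]'; python3 -m jog '[{"rot":[0,0,0],"travel":[0,0,0.0005],"grip":0.05},{"rot":[0,0,0],"travel":[0,0,0],"grip":0.05}]' 
```

```text
time_s: 8.4
tool_pos: [455.4, 74.4, 259.3]
tool_rot: [-2.219, 2.22, -0.004]
wrist_force: [0.6, -0.4, 5.8]
gripper_width: 0.671
time_s: 8.6
tool_pos: [455.4, 74.4, 258.6]
tool_rot: [-2.22, 2.22, -0.003]
wrist_force: [-0.5, -0.2, 4.9]
gripper_width: 0.672
time_s: 8.8
tool_pos: [455.5, 74.5, 258.4]
tool_rot: [-2.219, 2.22, -0.004]
wrist_force: [-0.8, -0.1, 7.9]
gripper_width: 0.672
```

Seating starts (z stalling, force up). Press a bit more.

```bash
python3 -m jog '[{"rot":[0,0,0],"travel":[0,0,0.0005],"grip":0.05},{"rot":[0,0,0],"travel":[0,0,0],"grip":0.05}]'; python3 -m jog '[{"rot":[0,0,0],"travel":[0,0,0.0005],"grip":0.05},{"rot":[0,0,0],"travel":[0,0,0],"grip":0.05}]'
python3 - <<'E'
from h import *
plan([455,74.1,258.5],90,1)
im=env.get_image("wrist")[:,:,::-1].copy()
crop(im,185,150,335,300,5,"pics/w8.png")
im=env.get_image("scene")[:,:,::-1].copy();crop(im,210,120,290,200,8,"pics/s8.png")
E
```

```text
time_s: 9.0
tool_pos: [455.6, 74.5, 258.4]
tool_rot: [-2.219, 2.22, -0.004]
wrist_force: [-2.7, 0.2, 13.5]
gripper_width: 0.672
time_s: 9.2
tool_pos: [455.6, 74.5, 258.3]
tool_rot: [-2.219, 2.22, -0.005]
wrist_force: [-5.7, -1.2, 19.2]
gripper_width: 0.673
tcp [455.6  74.5 258.3] rot tot [-0.23 -0.01 -0.01] travel tot(cur axes) [ 0.0004  0.0006 -0.0002] after rot axes [ 0.0004  0.0006 -0.0002]
x axis [-0. -1.  0.] t 9.2 F [-5.74 -1.2  19.16] w 0.673
```

View pics/w8.png

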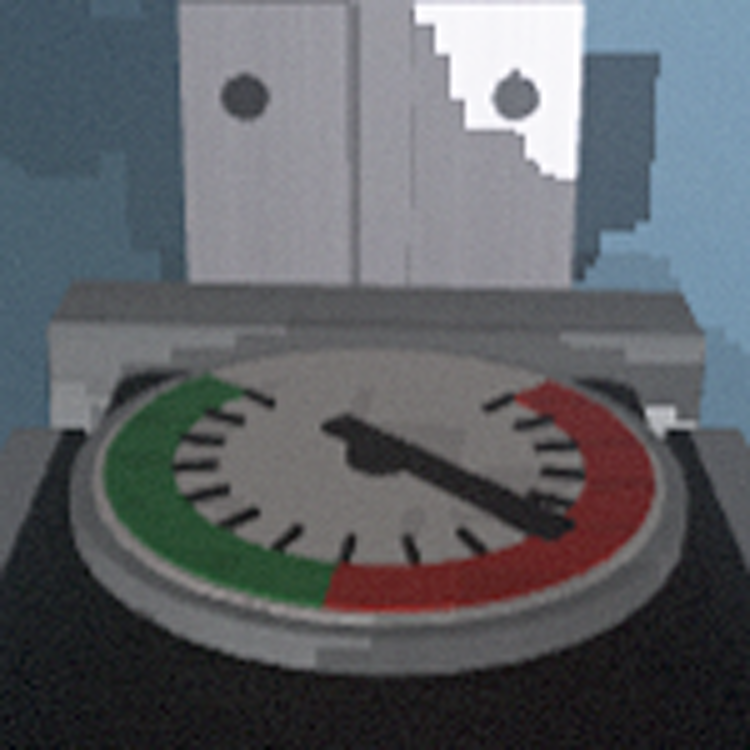

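View pics/s8.png

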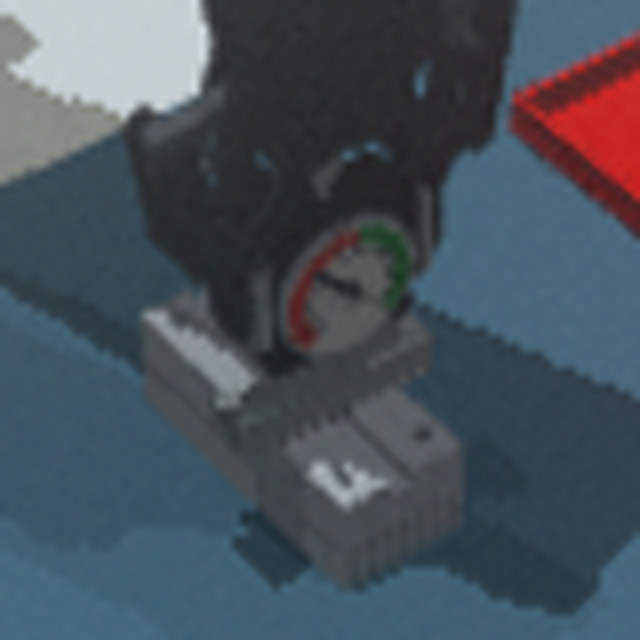

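```bash
python3 -m jog '[{"rot":[0,0,0],"travel":[0,0,0],"grip":0.05},{"rot":[0,0,0],"travel":[0,0,0],"grip":0.05},{"rot":[0,0,0],"travel":[0,0,0],"grip":0.05},{"rot":[0,0,0],"travel":[0,0,0],"grip":0.05},{"rot":[0,0,0],"travel":[0,0,0],"grip":0.05},{"rot":[0,0,0],"travel":[0,0,0],"grip":0.05},{"rot":[0,0,0],"travel":[0,0,0],"grip":0.05},{"rot":[0,0,0],"travel":[0,0,0],"grip":0.05},{"rot":[0,0,0],"travel":[0,0,0],"grip":0.05},{"rot":[0,0,0],"travel":[0,0,0],"grip":0.05},{"rot":[0,0,0],"travel":[0,0,0],"grip":0.05},{"rot":[0,0,0],"travel":[0,0,0],"grip":0.05}]'
python3 - <<'E'
from h import *
plan([455,74.1,258.5],90,1)
m=env.camera_model("wrist")
im=env.get_image("wrist")[:,:,::-1].copy();np.savez("w9.npz",im=im,**m)
crop(im,185,150,335,300,5,"pics/w9.png")
g=lambda p,z:ray(m,(185+(p[0]+.5)/5-.5,150+(p[1]+.5)/5-.5),z)
a,b=g((246,97),42),g((516,97),42);print("holes",(a+b)/2)
a,b=g((71,283),42),g((685,290),42);print("bar under",a,b,(a+b)/2)
E
```

```text
time_s: 10.5
tool_pos: [455.6, 74.5, 258.4]
tool_rot: [-2.219, 2.22, -0.005]
wrist_force: [-5.7, -1.6, 18.3]
gripper_width: 0.668
tcp [455.6  74.5 258.4] rot tot [-0.24 -0.01 -0.01] travel tot(cur axes) [ 0.0004  0.0006 -0.0001] after rot axes [ 0.0004  0.0006 -0.0001]
x axis [-0. -1.  0.] t 10.5 F [-5.65 -1.56 18.27] w 0.668
holes [488.48562118  72.59597467  42.        ]
bar under [463.52971424 113.01118716  42.        ] [462.55190067  32.8313136   42.        ] [463.04080745  72.92125038  42.        ]
```

View pics/w9.png

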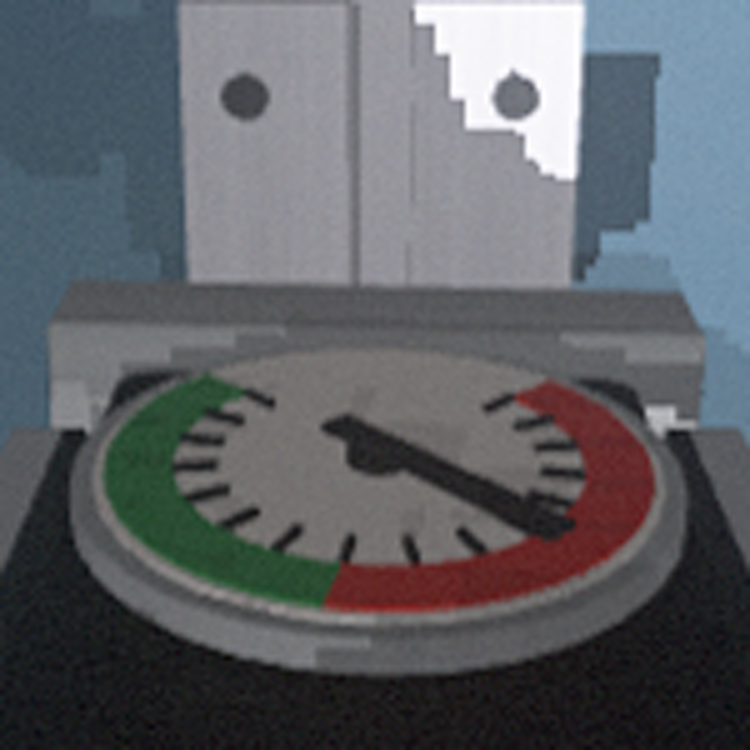

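```bash
python3 -m jog '[{"rot":[0,0,0],"travel":[0,0,-0.005],"grip":0.05},{"rot":[0,0,0],"travel":[0,0,-0.012],"grip":0.05},{"rot":[0,0,0],"travel":[0,0,-0.02],"grip":0.05},{"rot":[0,0,0],"travel":[0,0,-0.02],"grip":0.05},{"rot":[0,0,0],"travel":[0,0,-0.01],"grip":0.05},{"rot":[0,0,0],"travel":[0,0,0],"grip":0.05},{"rot":[0,0,0],"travel":[0,0,0],"grip":0.05}]'
python3 - <<'E'
from h import *
plan([631.5,14.0,325],93.5,1)
E
```

```text
time_s: 11.25
tool_pos: [454.8, 74.3, 323.2]
tool_rot: [-2.22, 2.221, -0.002]
wrist_force: [0.1, 0.8, -3.2]
gripper_width: 0.669
tcp [454.8  74.3 323.2] rot tot [-0.1  -0.01 -3.52] travel tot(cur axes) [ 0.0602 -0.1767 -0.0014] after rot axes [ 0.0709 -0.1727 -0.0018]
x axis [-0. -1.  0.] t 11.25 F [ 0.09  0.82 -3.17] w 0.669
```

```bash
python3 -m jog '[{"rot":[0,0,-3.5],"travel":[0,0,0],"grip":0.05},{"rot":[0,0,0],"travel":[0.0101,-0.0247,0],"grip":0.05},{"rot":[0,0,0],"travel":[0.0101,-0.0247,0],"grip":0.05},{"rot":[0,0,0],"travel":[0.0101,-0.0247,0],"grip":0.05},{"rot":[0,0,0],"travel":[0.0101,-0.0247,0],"grip":0.05},{"rot":[0,0,0],"travel":[0.0101,-0.0247,0],"grip":0.05},{"rot":[0,0,0],"travel":[0.0101,-0.0247,0],"grip":0.05},{"rot":[0,0,0],"travel":[0.0101,-0.0247,0],"grip":0.05},{"rot":[0,0,0],"travel":[0,0,0],"grip":0.05},{"rot":[0,0,0],"travel":[0,0,0.03],"grip":0.05},{"rot":[0,0,0],"travel":[0,0,0.025],"grip":0.05},{"rot":[0,0,0],"travel":[0,0,0],"grip":0.05},{"rot":[0,0,0],"travel":[0,0,0],"grip":0.05}]'
python3 - <<'E'
from h import *
plan([631.5,14.0,247],93.5,1)
m=env.camera_model("wrist")
im=env.get_image("wrist")[:,:,::-1].copy();np.savez("w10.npz",im=im,**m)
crop(im,170,130,350,270,4,"pics/w10.png")
E
```

```text
time_s: 12.55
tool_pos: [631.6, 14.6, 268.8]
tool_rot: [-2.288, 2.152, -0.0]
wrist_force: [-0.3, 0.1, -2.3]
gripper_width: 0.669
tcp [631.6  14.6 268.8] rot tot [-0.03  0.01  0.01] travel tot(cur axes) [0.0006 0.0002 0.0218] after rot axes [0.0005 0.0002 0.0218]
x axis [ 0.061 -0.998 -0.   ] t 12.55 F [-0.34  0.08 -2.33] w 0.669
```

View pics/w10.png

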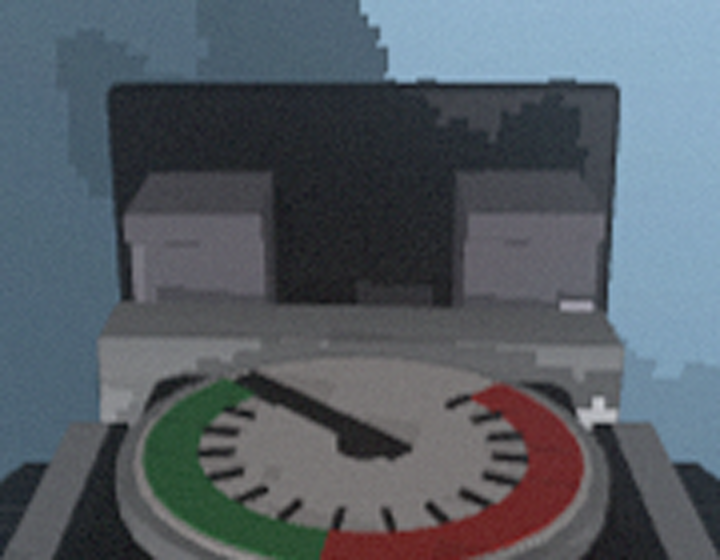

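```bash
python3 -m jog '[{"rot":[0,0,0],"travel":[0.0005,0,0.01],"grip":0.05},{"rot":[0,0,0],"travel":[0,0,0.008],"grip":0.05},{"rot":[0,0,0],"travel":[0,0,0],"grip":0.05}]'; python3 -m jog '[{"rot":[0,0,0],"travel":[0,0,0.002],"grip":0.05},{"rot":[0,0,0],"travel":[0,0,0.0015],"grip":0.05},{"rot":[0,0,0],"travel":[0,0,0],"grip":0.05},{"rot":[0,0,0],"travel":[0,0,0],"grip":0.05}]'
```

```text
time_s: 12.9
tool_pos: [631.8, 13.7, 250.3]
tool_rot: [-2.287, 2.153, -0.001]
wrist_force: [-0.4, 0.4, -3.6]
gripper_width: 0.671
time_s: 13.3
tool_pos: [632.4, 13.9, 248.2]
tool_rot: [-2.286, 2.151, -0.004]
wrist_force: [0.1, -0.2, -2.8]
gripper_width: 0.672
```

```bash
python3 -m jog '[{"rot":[0,0,0],"travel":[0,0,0],"grip":0.05},{"rot":[0,0,0],"travel":[0,0,0.001],"grip":0.05},{"rot":[0,0,0],"travel":[0,0,0],"grip":0.05}]';  python3 -m jog '[{"rot":[0,0,0],"travel":[0,0,0.0005],"grip":0.05},{"rot":[0,0,0],"travel":[0,0,0],"grip":0.05}]'; python3 - <<'E'
from h import *
plan([631.5,14.0,247],93.5,1)
E
```

```text
time_s: 13.6
tool_pos: [632.3, 13.9, 247.0]
tool_rot: [-2.286, 2.151, -0.003]
wrist_force: [0.3, -0.4, -2.9]
gripper_width: 0.673
time_s: 13.8
tool_pos: [632.3, 13.9, 246.5]
tool_rot: [-2.286, 2.151, -0.003]
wrist_force: [0.2, -0.4, -2.5]
gripper_width: 0.677
tcp [632.3  13.9 246.5] rot tot [-0.17 -0.01 -0.01] travel tot(cur axes) [-0.0002  0.0008 -0.0005] after rot axes [-0.0002  0.0008 -0.0005]
x axis [ 0.061 -0.998  0.   ] t 13.8 F [ 0.2  -0.37 -2.51] w 0.677
```

```bash
python3 -m jog '[{"rot":[0,0,0],"travel":[0,0,0.0005],"grip":0.05},{"rot":[0,0,0],"travel":[0,0,0],"grip":0.05}]';  python3 -m jog '[{"rot":[0,0,0],"travel":[0,0,0.0003],"grip":0.05},{"rot":[0,0,0],"travel":[0,0,0],"grip":0.05}]'; python3 - <<'E'
from h import *
im=env.get_image("scene")[:,:,::-1].copy();crop(im,220,160,310,250,7,"pics/s11.png")
E
```

```text
time_s: 14.0
tool_pos: [632.4, 13.9, 246.5]
tool_rot: [-2.286, 2.151, -0.004]
wrist_force: [-2.2, 0.2, 1.7]
gripper_width: 0.669
time_s: 14.2
tool_pos: [632.4, 13.9, 246.5]
tool_rot: [-2.286, 2.151, -0.004]
wrist_force: [-3.1, -0.1, 5.3]
gripper_width: 0.673
```

View pics/s11.png

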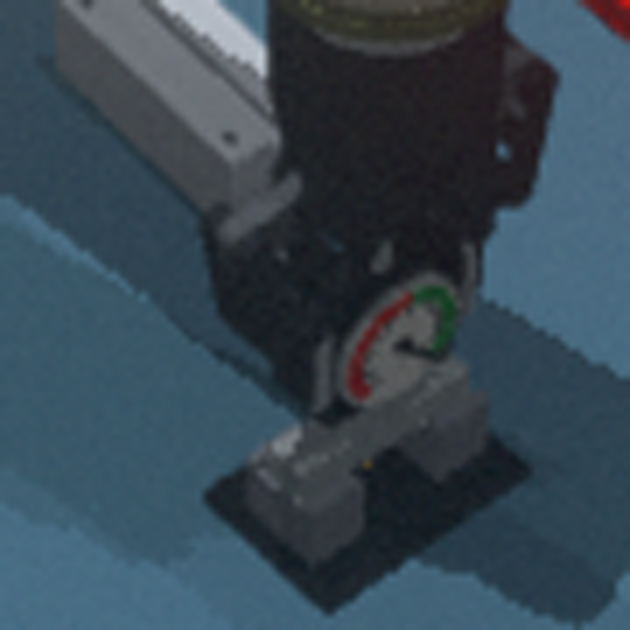

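Seated on the pads (contact at the expected height). Release and rise.

```bash
python3 -m jog '[{"rot":[0,0,0],"travel":[0,0,0],"grip":0.065},{"rot":[0,0,0],"travel":[0,0,0],"grip":0.075},{"rot":[0,0,0],"travel":[0,0,0],"grip":0.0854},{"rot":[0,0,0],"travel":[0,0,0],"grip":0.0854},{"rot":[0,0,0],"travel":[0,0,0],"grip":0.0854},{"rot":[0,0,0],"travel":[0,0,0],"grip":0.0854},{"rot":[0,0,0],"travel":[0,0,-0.01],"grip":0.0854},{"rot":[0,0,0],"travel":[0,0,-0.02],"grip":0.0854},{"rot":[0,0,0],"travel":[0,0,-0.03],"grip":0.0854},{"rot":[0,0,0],"travel":[0,0,-0.03],"grip":0.0854},{"rot":[0,0,0],"travel":[0,0,-0.02],"grip":0.0854},{"rot":[0,0,0],"travel":[0,0,0],"grip":0.0854},{"rot":[0,0,0],"travel":[0,0,0],"grip":0.0854}]'; python3 - <<'E'
from h import *
plan([440.5,72.6,355],90,1)
m=env.camera_model("wrist")
im=env.get_image("wrist")[:,:,::-1].copy();np.savez("w12.npz",im=im,**m)
cv2.imwrite("pics/w12.png",im)
E
```

```text
time_s: 15.55
tool_pos: [632.0, 13.9, 356.6]
tool_rot: [-2.286, 2.151, -0.005]
wrist_force: [-0.4, -1.1, 0.1]
gripper_width: 1.0
tcp [632.   13.9 356.6] rot tot [-0.25 -0.    3.49] travel tot(cur axes) [-0.0702  0.1875  0.0008] after rot axes [-0.0587  0.1915  0.0016]
x axis [ 0.061 -0.998  0.   ] t 15.55 F [-0.4  -1.09  0.09] w 1.0
```

View pics/w12.png

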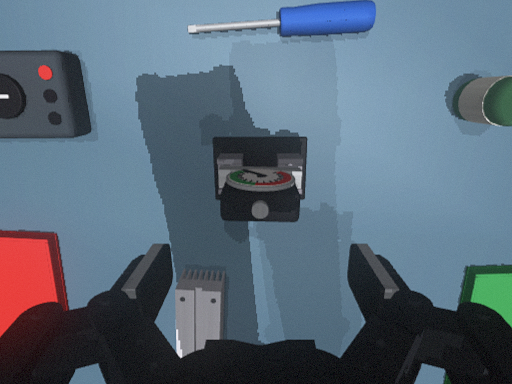

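```bash
python3 -m jog '[{"rot":[0,0,3.5],"travel":[0,0,0],"grip":0.0854},{"rot":[0,0,0],"travel":[-0.0073,0.0239,0],"grip":0.0854},{"rot":[0,0,0],"travel":[-0.0073,0.0239,0],"grip":0.0854},{"rot":[0,0,0],"travel":[-0.0073,0.0239,0],"grip":0.0854},{"rot":[0,0,0],"travel":[-0.0073,0.0239,0],"grip":0.0854},{"rot":[0,0,0],"travel":[-0.0073,0.0239,0],"grip":0.0854},{"rot":[0,0,0],"travel":[-0.0073,0.0239,0],"grip":0.0854},{"rot":[0,0,0],"travel":[-0.0073,0.0239,0],"grip":0.0854},{"rot":[0,0,0],"travel":[-0.0073,0.0239,0],"grip":0.0854},{"rot":[0,0,0],"travel":[0,0,0.04],"grip":0.0854},{"rot":[0,0,0],"travel":[0,0,0.04],"grip":0.0854},{"rot":[0,0,0],"travel":[0,0,0.035],"grip":0.0854},{"rot":[0,0,0],"travel":[0,0,0],"grip":0.0854},{"rot":[0,0,0],"travel":[0,0,0],"grip":0.0854}]'; python3 - <<'E'
from h import *
plan([440.5,72.6,183],90,1)
m=env.camera_model("wrist")
im=env.get_image("wrist")[:,:,::-1].copy();np.savez("w13.npz",im=im,**m)
cv2.imwrite("pics/w13.png",im)
E
```

```text
time_s: 17.0
tool_pos: [440.9, 72.3, 240.1]
tool_rot: [-2.221, 2.221, -0.0]
wrist_force: [0.1, 0.2, 0.3]
gripper_width: 0.997
tcp [440.9  72.3 240.1] rot tot [-0.03  0.01  0.  ] travel tot(cur axes) [-0.0003  0.0004  0.0571] after rot axes [-0.0003  0.0004  0.0571]
x axis [ 0. -1. -0.] t 17.0 F [0.09 0.25 0.32] w 0.997
```

View pics/w13.png

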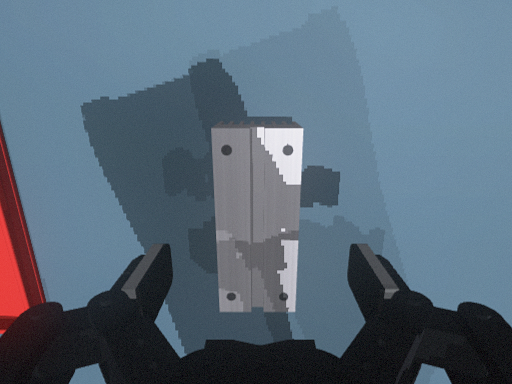

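Sink centred between the jaws (channel col ≈ 257). Lower and grip.

```bash
python3 -m jog '[{"rot":[0,0,0],"travel":[0,0,0.02],"grip":0.0854},{"rot":[0,0,0],"travel":[0,0,0.02],"grip":0.0854},{"rot":[0,0,0],"travel":[0,0,0.017],"grip":0.0854},{"rot":[0,0,0],"travel":[0,0,0],"grip":0.0854},{"rot":[0,0,0],"travel":[0,0,0],"grip":0.042},{"rot":[0,0,0],"travel":[0,0,0],"grip":0.042},{"rot":[0,0,0],"travel":[0,0,0],"grip":0.042},{"rot":[0,0,0],"travel":[0,0,0],"grip":0.042},{"rot":[0,0,0],"travel":[0,0,0],"grip":0.042},{"rot":[0,0,0],"travel":[0,0,0],"grip":0.042},{"rot":[0,0,0],"travel":[0,0,0],"grip":0.042},{"rot":[0,0,0],"travel":[0,0,0],"grip":0.042}]' 60; python3 -m jog '[{"rot":[0,0,0],"travel":[0,0,-0.01],"grip":0.042},{"rot":[0,0,0],"travel":[0,0,-0.02],"grip":0.042},{"rot":[0,0,0],"travel":[0,0,-0.03],"grip":0.042},{"rot":[0,0,0],"travel":[0,0,0],"grip":0.042},{"rot":[0,0,0],"travel":[0,0,0],"grip":0.042}]'; python3 - <<'E'
from h import *
plan([439.5,313,243],90,1)
cv2.imwrite("pics/w14.png",env.get_image("wrist")[:,:,::-1])
E
```

```text
time_s: 18.25
tool_pos: [442.2, 72.6, 184.9]
tool_rot: [-2.218, 2.218, -0.006]
wrist_force: [-0.8, 0.1, 7.6]
gripper_width: 0.574
time_s: 18.75
tool_pos: [441.1, 72.2, 243.8]
tool_rot: [-2.219, 2.22, -0.005]
wrist_force: [-0.8, -0.4, -5.2]
gripper_width: 0.577
tcp [441.1  72.2 243.8] rot tot [-0.26 -0.01 -0.02] travel tot(cur axes) [-0.2408  0.0017  0.0008] after rot axes [-0.2408  0.0016  0.0008]
x axis [-0. -1.  0.] t 18.75 F [-0.79 -0.38 -5.19] w 0.577
```

View pics/w14.png

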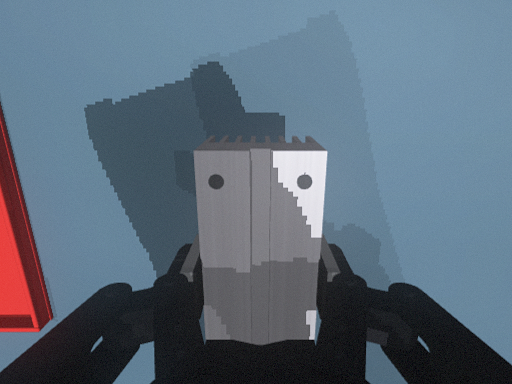

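```bash
python3 -m jog '[{"rot":[0,0,0],"travel":[-0.015,0,0],"grip":0.042},{"rot":[0,0,0],"travel":[-0.03,0,0],"grip":0.042},{"rot":[0,0,0],"travel":[-0.035,0,0],"grip":0.042},{"rot":[0,0,0],"travel":[-0.035,0,0],"grip":0.042},{"rot":[0,0,0],"travel":[-0.035,0,0],"grip":0.042},{"rot":[0,0,0],"travel":[-0.035,0,0],"grip":0.042},{"rot":[0,0,0],"travel":[-0.035,0,0],"grip":0.042},{"rot":[0,0,0],"travel":[-0.021,0,0],"grip":0.042},{"rot":[0,0,0],"travel":[0,0,0],"grip":0.042},{"rot":[0,0,0],"travel":[0,0,0],"grip":0.042}]'; python3 - <<'E'
from h import *
plan([439.5,313,188],90,1)
cv2.imwrite("pics/w15.png",env.get_image("wrist")[:,:,::-1])
cv2.imwrite("pics/t15.png",env.get_image("top")[:,:,::-1])
E
```

```text
time_s: 19.8
tool_pos: [440.5, 313.1, 241.6]
tool_rot: [2.222, -2.22, 0.002]
wrist_force: [-0.3, -1.0, -5.0]
gripper_width: 0.58
tcp [440.5 313.1 241.6] rot tot [-0.01 -0.09  0.06] travel tot(cur axes) [0.     0.001  0.0536] after rot axes [0.0001 0.001  0.0536]
x axis [ 0.001 -1.     0.002] t 19.8 F [-0.28 -0.99 -4.97] w 0.58
```

View pics/w15.png

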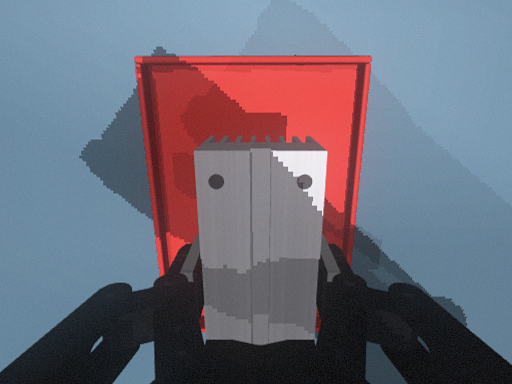

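View pics/t15.png

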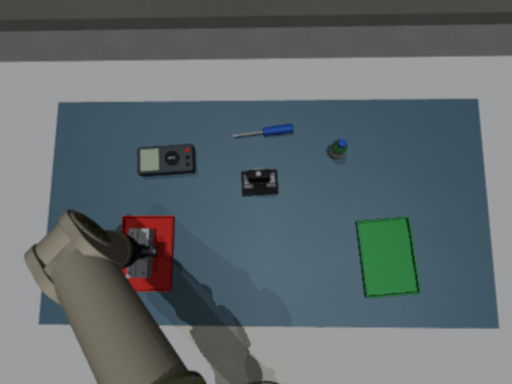

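```bash
python3 -m jog '[{"rot":[0,0,0],"travel":[0,0,0.02],"grip":0.042},{"rot":[0,0,0],"travel":[0,0,0.02],"grip":0.042},{"rot":[0,0,0],"travel":[0,0,0.01],"grip":0.042},{"rot":[0,0,0],"travel":[0,0,0],"grip":0.042},{"rot":[0,0,0],"travel":[0,0,0],"grip":0.042}]'; python3 -m jog '[{"rot":[0,0,0],"travel":[0,0,0.0015],"grip":0.042},{"rot":[0,0,0],"travel":[0,0,0],"grip":0.042}]'; python3 -m jog '[{"rot":[0,0,0],"travel":[0,0,0.001],"grip":0.042},{"rot":[0,0,0],"travel":[0,0,0],"grip":0.042}]'
```

```text
time_s: 20.4
tool_pos: [441.6, 313.0, 193.6]
tool_rot: [-2.219, 2.221, -0.003]
wrist_force: [0.0, 0.5, -3.4]
gripper_width: 0.575
time_s: 20.6
tool_pos: [441.6, 313.4, 192.4]
tool_rot: [-2.219, 2.219, -0.004]
wrist_force: [-0.6, -0.3, -3.3]
gripper_width: 0.575
time_s: 20.8
tool_pos: [441.4, 313.3, 190.9]
tool_rot: [-2.219, 2.22, -0.003]
wrist_force: [-0.3, -0.1, -4.3]
gripper_width: 0.574
```

```bash
python3 -m jog '[{"rot":[0,0,0],"travel":[0,0,0.001],"grip":0.042},{"rot":[0,0,0],"travel":[0,0,0],"grip":0.042}]'; python3 -m jog '[{"rot":[0,0,0],"travel":[0,0,0.0008],"grip":0.042},{"rot":[0,0,0],"travel":[0,0,0],"grip":0.042}]'; python3 -m jog '[{"rot":[0,0,0],"travel":[0,0,0.0005],"grip":0.042},{"rot":[0,0,0],"travel":[0,0,0],"grip":0.042}]'
```

```text
time_s: 21.0
tool_pos: [441.3, 313.3, 189.6]
tool_rot: [-2.22, 2.22, -0.003]
wrist_force: [0.5, -0.5, -4.6]
gripper_width: 0.574
time_s: 21.2
tool_pos: [441.4, 313.4, 189.1]
tool_rot: [-2.22, 2.22, -0.003]
wrist_force: [-1.7, 0.3, -1.6]
gripper_width: 0.577
time_s: 21.4
tool_pos: [441.3, 313.4, 189.0]
tool_rot: [-2.22, 2.22, -0.004]
wrist_force: [-3.6, -2.1, 4.0]
gripper_width: 0.577
```

Contact at TCP z = 189, as expected (tray floor 4 mm). Release and rise.

```bash
python3 -m jog '[{"rot":[0,0,0],"travel":[0,0,0],"grip":0.055},{"rot":[0,0,0],"travel":[0,0,0],"grip":0.065},{"rot":[0,0,0],"travel":[0,0,0],"grip":0.0854},{"rot":[0,0,0],"travel":[0,0,0],"grip":0.0854},{"rot":[0,0,0],"travel":[0,0,0],"grip":0.0854},{"rot":[0,0,0],"travel":[0,0,0],"grip":0.0854},{"rot":[0,0,0],"travel":[0,0,-0.02],"grip":0.0854},{"rot":[0,0,0],"travel":[0,0,-0.03],"grip":0.0854},{"rot":[0,0,0],"travel":[0,0,-0.04],"grip":0.0854},{"rot":[0,0,0],"travel":[0,0,-0.04],"grip":0.0854},{"rot":[0,0,0],"travel":[0,0,-0.04],"grip":0.0854},{"rot":[0,0,0],"travel":[0,0,0],"grip":0.0854},{"rot":[0,0,0],"travel":[0,0,0],"grip":0.0854}]'; python3 - <<'E'
from h import *
cv2.imwrite("pics/w16.png",env.get_image("wrist")[:,:,::-1])
im=env.get_image("scene")[:,:,::-1];crop(im,200,90,400,300,3,"pics/s16.png")
m=env.camera_model("wrist");print(env.state()["tool_pos"])
np.save("w16.npy",np.c_[m["mtx"],m["R"],m["t"]])
E
```

```text
time_s: 22.7
tool_pos: [440.9, 313.5, 359.4]
tool_rot: [-2.218, 2.219, -0.004]
wrist_force: [0.1, -0.5, -0.7]
gripper_width: 1.005
[440.59923115 312.97144579 357.3218193 ]
```

View pics/w16.png

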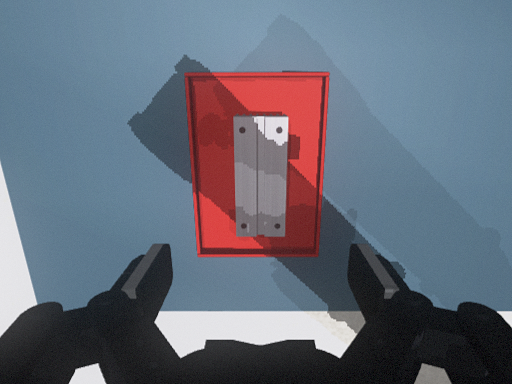

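View pics/s16.png

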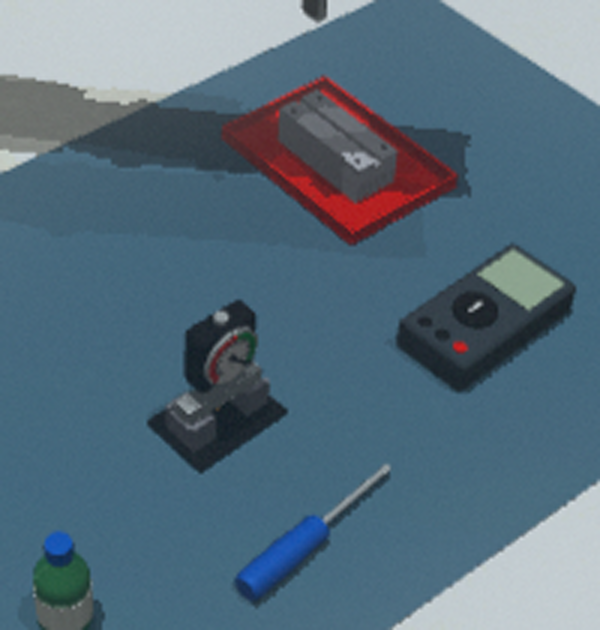

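The heat sink lies channel up and centred in the red tray, the gauge stands on its rest, and the other things are where they were. I'll hand it in.

```bash
python3 -c "
from rig import env
print(env.sign_off())"
```

```text
the job is handed in; nothing more can be done
None
```

The channel is about 4.6 mm deep, so the heat sink failed the 8 mm check and is now in the red tray, channel up. I handed the job in at about 23 s of the 61 s allowed.

- **Measurement:** I pressed the gauge bar flat across the channel with about 18–19 N at the wrist (roughly 21–22 N on the sink) and held it for 1.3 s. The needle stood in the red between 4 and 5. The height at which the probe first touched gave about 5 mm, which agrees.
- **Gauge:** it is back upright on its rest. Its bar met the pads at the expected height, and the last pictures show it standing there.
- **Heat sink:** it touched down at the height expected for the tray floor. The last pictures show it flat and near the tray's centre.
- **Bystanders:** the multimeter and screwdriver look unmoved in the last pictures. The flux bottle's base is cut off in the last one, but it stood in place in the top view just before.

Two measurements disagreed:
- **Gauge off-centre in the gripper:** it sat about 1.5 mm to one side, so I shifted it before lowering the probe.
- **Scene and wrist cameras:** they differed by 1–2 mm sideways, and I went by the wrist camera.

No check failed.

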